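# Eject the grip jaw from its setting nest and lay it in the jaw tray

### The arm

A 6-joint arm with a two-finger parallel gripper is mounted at the origin on a cart in front of the work surface, level with it; the furniture and walls round the work are solid. World frame = base frame: x ahead of the robot, y to its left, z up, the work surface at z = 0. Lengths are in m, angles in rad, forces in N, time in s.
With the tool pointing down it reaches from about 0.35 to 0.975 m from the base axis. Payload 4.9 kg.
Tool frame: the origin (TCP) lies at the very end of the fingers, on their centre line; the grasp point (between the pads) lies 19 mm behind it; z points along the fingers, y is the line along which they close (so a half turn about z gives the same grasp; the last joint's range is limited). The gripper opens to 85 mm and grips with 20 to 120 N. Pads are 22 mm wide; open, the fingers measure 114 mm over their backs; the gripper's body (76 mm by 85 mm) begins 54 mm behind the grasp point. The pads swing forward as they close: fully open they stand 13 mm farther back than shut.
Start: joints at [-1.249, 0.053, 1.613, -0, 1.476, -0.119], TCP at [0.267, -0.565, 0.231] pointing down, gripper open.
Joint ranges: [-3.01, 3.01], [-1.01, 2.22], [0.06, 2.58], [-1.02, 4.17], [0.09, 2.62], [-3.14, 3.14]. Speed limits (rad/s): [2.57, 2.57, 3.14, 3.14, 3.14, 3.14].

### API

Orientations are given as a rotation vector (axis times angle).
In Python, from station import ctrl gives the robot as it stands.
- The arm moves only by the shell command python3 -m crank 'ROWS' [OPENING] [FORCE]. ROWS is text: rows parted by semicolons, each of 4 numbers parted by spaces: the shift along the world's x, y, z in units of 0.5 m (1.0 is 0.5 m), then the turn about the world's z in units of 90 degrees (1.0 is 90 degrees). In form: x y z turn; .... A call has exactly 5 rows; each row shifts and turns the commanded pose from where the row before left it; what a row does not reach is not made up. A row lasts 1/12 s, in which the tool goes at most 41.7 mm and 7.16 degrees, less where a joint would pass 70% of its speed; a pose out of reach is approached as far as the arm can. A call with a number of a shift or a turn outside -1 to 1 is refused whole. A call with a gripper value outside its range is refused whole. OPENING is the opening in per cent of the stroke, from 0 (shut) to 100 (fully open), set as the call begins (- or left out, the last holds). The fingers move at their own pace and stop on an object; FORCE is the grip in N (left out, the last holds). Time passes only in rows, so rows that do not move let the fingers close, or fill a call up. It gives the time, the measured TCP pose, the force, the opening and the grip force at its end, in the units of the state.
- ctrl.get_obs(): the state, without advancing time (a new reading comes with each control period).
- ctrl.get_image(name): name is "scene" or "top" or "wrist"; returns (picture, depth): 400x640x3 uint8, red, green, blue; 400x640 float32, m along the optical axis (not along the pixel's ray), 0 where there is no reading.
- ctrl.get_calibration(name): a dict with "fx", "fy", "cx", "cy" (pixels), "k1" (the pictures are not rectified: a ray, as slopes to the right and down, at radius r is drawn at 1 + k1 r^2 times it, then the intrinsics apply), "extrinsics" (4x4, takes a point from world to camera coordinates). Camera axes: x right, y down, z forward; pixel columns grow to the right and rows downward; lengths in m; the calibration is good to about 2 mm. A picture is of the moment at which its call begins: read the wrist's pose just before it. get_calibration takes no time and is no camera call; for the wrist camera it gives the pose at the moment of the call.
- ctrl.finish_job(): hands the job in; it is judged then, once.
The state is a dict: "t": time; "q": joint angles; "dq": joint speeds; "effort": joint torques, N m; "tool_pos": TCP position; "tool_rot": TCP orientation; "contact_force": force on the tool from outside, world axes, zero at the start; "wrist_torque": the same for the moment, N m; "opening": finger opening in m; "grip_force": force on a finger pad.
Only numpy, scipy, OpenCV 4.12 (cv2) and the standard library are available. Lean on these libraries where they do the work, as an engineer would, in place of code of your own. Each camera call takes 0.05 s, during which the arm holds its last target. There are 200 camera calls.

### The job

The tester's grip jaw sits flush in the pocket of the metal setting nest. Press the nest's ejector lever down to its stop, without forcing it, so that the jaw rises; then lift the jaw straight out and lay it flat, serrated face up, in the empty bay of the small tray, square between the bay's walls. Leave its mate, the timer and the loose weight where they are.

Things in the scene. Friction and masses are not known exactly. Their poses are not given: they have to be found in the camera images.
- nest: Setting nest, fixed: aluminium block 100 x 84 x 40 mm (x, y, z). Origin: centre of its underside; z up. A pocket in the middle of its top holds the jaw. On its -y side two uprights, 53 mm tall, carry a steel lever that points away from the block (-y) and ends in a black ribbed thumb pad. Nothing of it is taller than 75 mm. More than 45 N of the fingers on block or lever counts as forcing.
- pocket (a point): Centre of the pocket's mouth, on the block's top, 40 mm above the worktop; axes as the nest's. Pocket 32 x 46 mm (x, y); the jaw in it is flush (0.5 mm below the top). Its floor, an ejector plate 20.5 mm above the worktop, rises straight up by 14 mm as the lever goes to its stop (about 0.55 mm per mm of pad travel), and stays where the lever is left.
- under_pad (a point): Point on the worktop right below the centre of the lever's pad (28 x 26 mm); the pad's centre stays within 3 mm of the vertical through it. Its screw stem is set anew each time and not told: the pad's top starts 50 to 70 mm above the worktop, sinks about 25 mm, and stops dead. Feel for it: pressing takes 5 to 11 N, dry friction, all the way; at the stop the force climbs at once.
- jaw: The steel grip jaw to take out, 30 x 44 x 19 mm (x, y, z), about 0.12 kg; dark serrations on top. Origin: centre of its underside; z up. It starts in the pocket, with its long side along the nest's y. Raised, 13 to 14 mm of it stands out of the block and can be gripped across its 30 mm width (its x).
- tray: Grey plastic tray, fixed, 64 x 130 mm (x, y), 10 mm high. Origin: centre of its underside; z up. Two bays side by side along y, each 42 x 53 mm (x, y), floor 6 mm above the worktop, with walls 4 mm above the floor. The +y bay holds the mate; the -y bay is empty.
- bay (a point): Centre of the floor of the tray's empty bay (axes as the tray's); the jaw's origin belongs here, its long side along the tray's y, either way round.
- mate: The second grip jaw, like the first, loose in the tray's +y bay. Leave it. Origin: centre of its underside.
- timer: White lab timer, 62 x 62 x 17 mm, loose on the thin green cutting mat (3 mm) between nest and tray: leave it. Origin: centre of its underside.
- weight: Calibration weight, 28 mm across, 33 mm tall, loose on the worktop between nest and tray: leave it. Origin: centre of its underside.

How it is judged:
By the outcome, as a careful person would: the job done as asked, in the order asked, and still so for the second after the job is handed in, with the robot touching nothing.
It also fails if it takes over 51 s, if anything falls off the work surface, if the arm or the gripper's body presses on something with over 40 N, if the wrist force passes 120 N, or if a joint passes its speed limit or range.

## Working session

There is one attempt and no reset: what is moved stays moved. The work goes in short steps, Python scripts to look and compute and a shell command to move; the robot and the scene stay as the last step left them, time stands still between calls to the robot, and variables do not carry over. Pictures are saved under pics/ and viewed, at most 12 in all, crops included, and the job is handed in when it is done.

```bash
ls; mkdir -p pics; python3 - <<'E'
from station import ctrl
import cv2,numpy as np
o=ctrl.get_obs();print(o)
for n in("scene","top"):
    im,d=ctrl.get_image(n);np.savez(f"pics/{n}0.npz",im=im,d=d,**{k:np.array(v) for k,v in ctrl.get_calibration(n).items()})
    cv2.imwrite(f"pics/{n}0.png",im[:,:,::-1]);print(n,ctrl.get_calibration(n))
E
```

```text
pics
{'t': 0.0, 'q': array([-1.24898400e+00,  5.33387997e-02,  1.61427886e+00,  2.14804381e-05,
        1.47600643e+00, -1.18989539e-01]), 'dq': array([ 0.00023494, -0.00010388,  0.00086881, -0.0013161 ,  0.00125419,
        0.00064466]), 'effort': array([ 1.96744768e-03, -3.93663061e+01, -3.70178103e+01, -1.74291796e-05,
        6.93736816e-03,  5.70820660e-06]), 'tool_pos': array([ 0.26648056, -0.56466067,  0.23008326]), 'tool_rot': array([-3.06362360e+00, -6.86372277e-01,  2.89446985e-04]), 'contact_force': array([ 0.23396582, -0.965773  ,  0.46485711]), 'wrist_torque': array([ 0.07286295, -0.02240734,  0.00549371]), 'grip_force': 0.0, 'opening': 0.08555462933401255}
scene {'fx': 411.7683875421366, 'fy': 411.7683875421366, 'cx': 323.5987391859423, 'cy': 200.31963871790379, 'k1': -0.09220258314754626, 'extrinsics': array([[-0.76488804, -0.6440043 , -0.01430902,  0.37556409],
       [-0.44389555,  0.54305462, -0.71277516,  0.29144462],
       [ 0.46680085, -0.53884148, -0.70124662,  0.91332512],
       [ 0.        ,  0.        ,  0.        ,  1.        ]])}
top {'fx': 382.8577021078312, 'fy': 382.8577021078312, 'cx': 324.58426538202855, 'cy': 195.65005231157505, 'k1': 0.01648287013399082, 'extrinsics': array([[-0.00504124, -0.99959274,  0.02808805, -0.05311748],
       [-0.99919414,  0.00391675, -0.03994656,  0.53473795],
       [ 0.03982028, -0.02826679, -0.99880696,  1.046078  ],
       [ 0.        ,  0.        ,  0.        ,  1.        ]])}
```

View pics/top0.png

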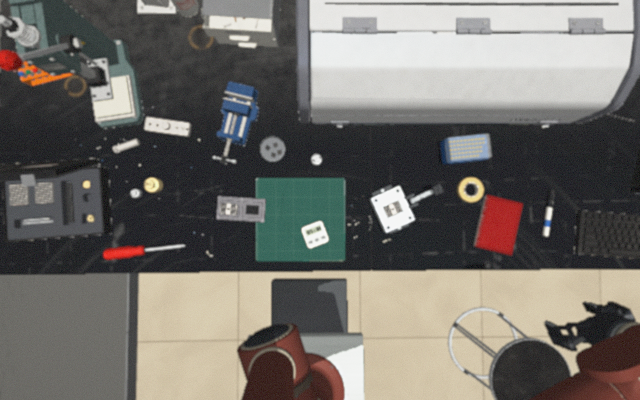

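View pics/scene0.png

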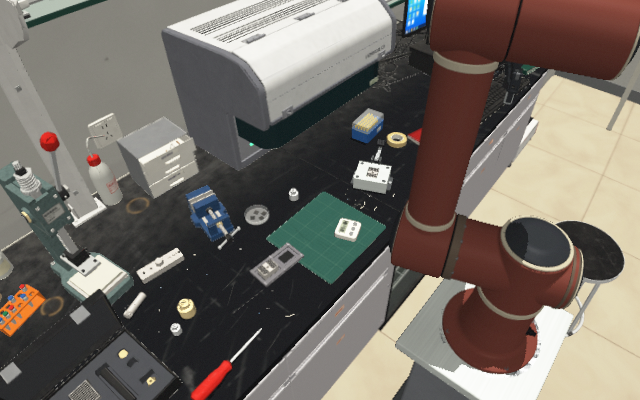

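The top view shows the nest at (393,210) with its pad near (432,190), the tray at (241,209) with its empty bay at (253,209), the timer at (315,234) and the weight at (316,159). The scene view agrees. Next I measure coarsely in the top view.

```bash
cat > h.py <<'E'
import numpy as np,cv2
from station import ctrl
def load(f):
    z=np.load(f);return {k:z[k] for k in z.files}
def snap(n,f):
    ctrl.get_obs();c=ctrl.get_calibration(n);im,d=ctrl.get_image(n)
    np.savez(f"pics/{f}.npz",im=im,d=d,**{k:np.array(v) for k,v in c.items()});return load(f"pics/{f}.npz")
def ray(c,uv):
    K=np.array([[c['fx'],0,c['cx']],[0,c['fy'],c['cy']],[0,0,1]],float)
    n=cv2.undistortPoints(np.array(uv,np.float64).reshape(-1,1,2),K,np.array([c['k1'],0,0,0,0],float)).reshape(-1,2)
    R=c['extrinsics'][:3,:3];t=c['extrinsics'][:3,3]
    return -R.T@t,np.c_[n,np.ones(len(n))]@R
def onplane(c,uv,z):
    o,r=ray(c,uv);return o+r*((z-o[2])/r[:,2])[:,None]
def rect(P):
    (a,b),(w,h),an=cv2.minAreaRect((P[:,:2]*1000).astype(np.float32));return np.round([a,b,w,h,an],1)
def blob(mask,roi):
    x0,y0,x1,y1=roi;m=np.zeros_like(mask);m[y0:y1,x0:x1]=mask[y0:y1,x0:x1]
    n,l,s,_=cv2.connectedComponentsWithStats(m.astype(np.uint8));k=1+np.argmax(s[1:,4])
    v,u=np.nonzero(l==k);return np.c_[u,v].astype(float)
E
python3 - <<'E'
from h import *
c=load("pics/top0.npz");g=c['im'].min(2)
for nm,th,roi,z in(("nest",140,(365,180,417,240),.04),("timer",150,(298,215,335,252),.02),("tray",70,(212,190,256,225),.01),("weight",120,(306,150,328,168),.033)):
    p=blob(g>th,roi);P=onplane(c,p,z);print(nm,len(p),p.mean(0),rect(P),P.mean(0)*1000)
im=c['im'][165:245,200:450,::-1];big=cv2.resize(im,None,fx=3.2,fy=3.2,interpolation=cv2.INTER_CUBIC);cv2.imwrite("pics/topcrop.png",big)
print(onplane(c,[[432,190]],.06),onplane(c,[[253,209]],.006),onplane(c,[[241,209]],.01))
E
```

```text
nest 1242 [392.35426731 208.84460548] [ 499.4 -236.9  117.9   89.5   23.8] [ 497.07763289 -237.29049214   40.        ]
timer 502 [314.68924303 234.46015936] [429.3 -27.7  63.7  63.7  21.4] [428.38535275 -27.76011249  20.        ]
tray 902 [234.63636364 208.28159645] [500.5 187.7 108.4  68.5  86.5] [500.87518109 191.28686046  10.        ]
weight 97 [316.07216495 159.09278351] [633.3 -32.1  27.1  27.3  89.9] [633.02131255 -32.29459754  33.        ]
[[ 0.54644849 -0.33942926  0.06      ]] [[0.49865839 0.14190856 0.006     ]] [[0.49880266 0.17399366 0.01      ]]
```

View pics/topcrop.png

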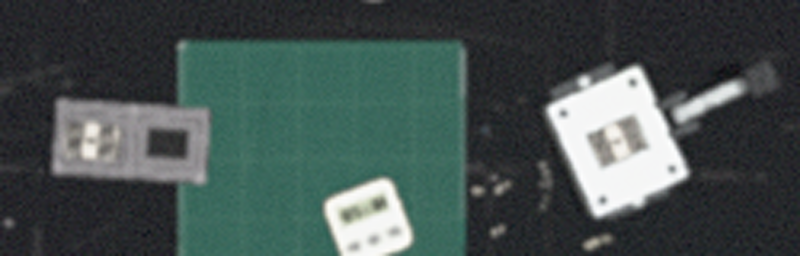

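The crop shows the nest turned about +24° with its pad near crop (763,76), and the empty bay near crop (167,143). The sizes agree with those given, so I move the wrist camera over the nest and turn the tool to the jaw's width axis.

```bash
R='.031 .038 .003 .0656; .031 .038 .003 .0656; .031 .038 .003 .0656; .031 .038 .003 .0656; .031 .038 .003 .0656'
true; python3 -m crank '.031 .038 .003 .0656; .031 .038 .003 .0656; .031 .038 .003 .0656; .031 .038 .003 .0656; .031 .038 .003 .0656'
python3 -m crank '.031 .038 .003 .0656; .031 .038 .003 .0656; .031 .038 .003 .0656; .031 .038 .003 .0656; .031 .038 .003 .0656'
python3 -m crank '.031 .038 .003 .0656; .031 .038 .003 .0656; .031 .038 .003 .0656; .031 .038 .003 .0656; .031 .038 .003 .0656'
python3 -m crank '0 0 0 0; 0 0 0 0; 0 0 0 0; 0 0 0 0; 0 0 0 0'
python3 - <<'E'
from h import *
c=snap("wrist","w1");cv2.imwrite("pics/w1.png",c['im'][:,:,::-1])
E=c['extrinsics'];print(-E[:3,:3].T@E[:3,3],E[:3,:3],c['fx'],c['k1'])
o=ctrl.get_obs();print(o['tool_pos'],o['tool_rot'])
E
```

```text
t: 0.52
tool_pos: [0.3445, -0.469, 0.2382]
tool_rot: [-2.785, -1.451, -0.0]
contact_force: [0.5, -0.0, -0.2]
opening: 0.0853
grip_force: 0.0
t: 0.93
tool_pos: [0.4221, -0.374, 0.2458]
tool_rot: [-2.323, -2.113, -0.0]
contact_force: [-0.1, 0.2, 0.2]
opening: 0.0854
grip_force: 0.0
t: 1.35
tool_pos: [0.4995, -0.279, 0.2533]
tool_rot: [-1.708, -2.636, -0.0]
contact_force: [1.0, -0.5, 1.0]
opening: 0.0856
grip_force: 0.0
t: 1.77
tool_pos: [0.4985, -0.281, 0.2535]
tool_rot: [-1.717, -2.63, 0.0]
contact_force: [-1.5, -0.3, 0.6]
opening: 0.0859
grip_force: 0.0
[ 0.469576   -0.21647856  0.39788012] [[ 9.15471699e-01  4.02382365e-01  1.50363241e-05]
 [ 3.86685717e-01 -8.79770138e-01  2.76547753e-01]
 [ 1.11291167e-01 -2.53165827e-01 -9.61000177e-01]] 298.9712285679878 -0.030064044402285398
[ 0.49860609 -0.28095728  0.25363777] [-1.71741640e+00 -2.63028802e+00  1.85258113e-04]
```

View pics/w1.png

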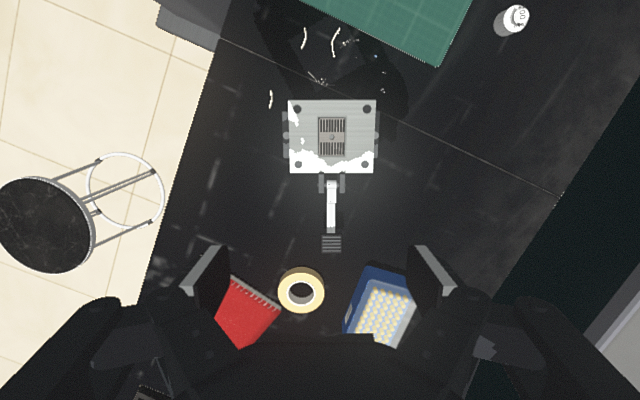

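The wrist view shows the nest's top at (288–377, 99–173), the jaw at (332,136) and the ribbed pad at (332,243).

```bash
python3 - <<'E'
from h import *
c=load("pics/w1.npz");g=c['im'].min(2).astype(float)
def xyz(d):
    vv,uu=np.mgrid[0:400,0:640];uv=np.c_[uu.ravel(),vv.ravel()].astype(float);o,r=ray(c,uv);return (o+r*c['d'].ravel()[:,None]).reshape(400,640,3)
W=xyz(c['d']);print("pad depth xyz",np.median(W[236:250,325:339].reshape(-1,3),0),"block",np.median(W[110:125,300:315,2]),"jaw",np.median(W[130:142,324:340,2]))
p=blob(g>100,(275,92,390,174));P=onplane(c,p,.04);print("nest",len(p),rect(P))
# block by depth
m=(abs(W[...,2]-.04)<.008);p=blob(m,(275,90,390,180));print("nest depth",len(p),rect(onplane(c,p,.04)))
m=(W[...,2]>.03);p=blob(m,(318,230,346,256));zt=np.median(W[236:250,325:339,2]);print("pad",len(p),rect(onplane(c,p,zt)))
p=blob(g<95,(312,112,353,162));print("jaw",len(p),p.min(0),p.max(0),rect(onplane(c,p,.04)))
print(c['im'][136,308:358:2].mean(1).astype(int),c['im'][108:166:2,325].mean(1).astype(int))
z=cv2.resize(c['im'][85:265,270:395,::-1],None,fx=3.3,fy=3.3,interpolation=cv2.INTER_CUBIC);cv2.imwrite("pics/w1c.png",z)
E
```

```text
pad depth xyz [ 0.54725824 -0.35109422  0.0631429 ] block 0.041612991086102336 jaw 0.04001806039849193
nest 6229 [ 495.2 -238.   112.8   86.1   23.7]
nest depth 6074 [ 498.1 -241.4  100.7   92.5   23.8]
pad 506 [ 546.4 -350.3   27.1   30.6   23.9]
jaw 23 [343. 120.] [344. 131.] [ 503.9 -219.5    1.2   12.6   25. ]
[185 184 183 186 185 102 171 170 170 168 171 156 156 140 169 169 166 166
 133 171 186 182 186 187 186] [189 191 191 189 169 158 172 178 172 172 171 141 165 168 171 169 167 143
 133 139 140 139 135 163 152 187 186 233 255]
```

View pics/w1c.png

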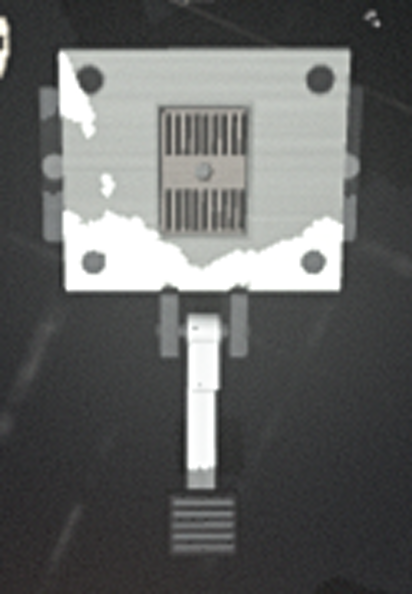

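The crop shows the block's corners at (59,48), (350,48), (341,291) and (65,291), the pocket at (159–253, 105–237) and the pad at (170–236, 495–553).

```bash
python3 - <<'E'
from h import *
c=load("pics/w1.npz")
f=lambda L:(np.array(L,float)+.5)/3.3-.5+[270,85]
for n,L,z in(("block",[(59,48),(350,48),(341,291),(65,291)],.04),("pocket",[(159,105),(253,105),(249,237),(159,237)],.04),("pad",[(170,495),(235,495),(237,553),(171,553)],.062)):
    P=onplane(c,f(L),z)*1000;print(n,P.mean(0).round(1),[np.linalg.norm(P[i]-P[i-1]).round(1) for i in range(4)],[np.degrees(np.arctan2(*(b-a)[1::-1])).round(1) for a,b in((P[0],P[1]),(P[3],P[2]),(P[2],P[1]),(P[3],P[0]))])
o=ctrl.get_obs();a=np.arctan2(o['tool_rot'][1],o['tool_rot'][0]);print("toolx yaw",np.degrees(2*a)%360)
E
```

```text
block [ 496.5 -237.4   40. ] [np.float64(85.7), np.float64(100.8), np.float64(85.7), np.float64(101.9)] [np.float64(23.8), np.float64(23.7), np.float64(114.4), np.float64(113.7)]
pocket [ 496.8 -236.8   40. ] [np.float64(46.5), np.float64(33.0), np.float64(46.5), np.float64(32.7)] [np.float64(23.8), np.float64(23.7), np.float64(113.4), np.float64(113.7)]
pad [ 547.8 -353.    62. ] [np.float64(23.5), np.float64(23.9), np.float64(23.5), np.float64(24.7)] [np.float64(23.7), np.float64(23.7), np.float64(116.8), np.float64(114.8)]
toolx yaw 113.71586506402147
```

```bash
python3 -m crank '.02 -.029 -.04 0; .02 -.029 -.04 0; .02 -.029 -.04 0; .02 -.029 -.04 0; .018 -.027 -.04 0' 0 40
python3 -m crank '0 0 -.05 0; 0 0 -.04 0; 0 0 -.03 0; 0 0 -.016 0; 0 0 0 0'
python3 -m crank '0 0 0 0; 0 0 0 0; 0 0 0 0; 0 0 0 0; 0 0 0 0'
python3 -c "
from station import ctrl;import cv2
im,d=ctrl.get_image('wrist');cv2.imwrite('pics/w2.png',im[100:,150:500,::-1])"
```

```text
t: 2.23
tool_pos: [0.5482, -0.3531, 0.1529]
tool_rot: [1.717, 2.631, -0.0]
contact_force: [0.6, -0.4, 0.7]
opening: 0.0257
grip_force: 0.0
t: 2.65
tool_pos: [0.5468, -0.3511, 0.0834]
tool_rot: [-1.714, -2.628, -0.001]
contact_force: [-1.1, 0.3, -0.5]
opening: 0.0001
grip_force: 0.0
t: 3.07
tool_pos: [0.5487, -0.352, 0.087]
tool_rot: [1.714, 2.631, -0.0]
contact_force: [-0.2, 0.2, -0.5]
opening: 0.0
grip_force: 0.0
```

View pics/w2.png

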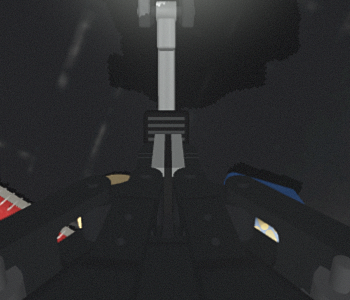

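The fingertips are shut and in line with the pad, whose centre is at crop (167,126), about 23 mm above it. Now I feel my way down.

```bash
python3 -m crank '0 0 -.005 0; 0 0 -.005 0; 0 0 -.005 0; 0 0 -.005 0; 0 0 -.005 0'
python3 -m crank '0 0 -.004 0; 0 0 -.004 0; 0 0 -.004 0; 0 0 -.004 0; 0 0 -.004 0'
python3 -m crank '0 0 -.003 0; 0 0 -.003 0; 0 0 -.003 0; 0 0 -.003 0; 0 0 -.003 0'
```

```text
t: 3.53
tool_pos: [0.548, -0.3516, 0.0727]
tool_rot: [-1.715, -2.632, -0.0]
contact_force: [0.3, -1.1, 0.8]
opening: -0.0002
grip_force: 0.0
t: 3.95
tool_pos: [0.5482, -0.3518, 0.0631]
tool_rot: [1.715, 2.632, -0.0]
contact_force: [-0.4, 0.0, 0.6]
opening: 0.0002
grip_force: 0.0
t: 4.37
tool_pos: [0.5487, -0.3526, 0.0576]
tool_rot: [1.714, 2.63, -0.001]
contact_force: [-3.1, 1.1, 7.0]
opening: 0.0002
grip_force: 3.4
```

```bash
python3 -m crank '0 0 -.003 0; 0 0 -.003 0; 0 0 -.003 0; 0 0 -.003 0; 0 0 -.003 0'
python3 -m crank '0 0 -.002 0; 0 0 -.002 0; 0 0 -.002 0; 0 0 -.002 0; 0 0 -.002 0'
```

```text
t: 4.78
tool_pos: [0.549, -0.3532, 0.0506]
tool_rot: [1.713, 2.629, -0.003]
contact_force: [-2.1, -1.7, 7.4]
opening: -0.0001
grip_force: 3.5
t: 5.2
tool_pos: [0.5491, -0.3534, 0.0458]
tool_rot: [1.713, 2.629, -0.003]
contact_force: [-1.8, 0.3, 7.9]
opening: -0.0
grip_force: 4.1
```

```bash
python3 -m crank '0 0 -.002 0; 0 0 -.002 0; 0 0 -.002 0; 0 0 -.001 0; 0 0 -.001 0'
python3 -m crank '0 0 -.001 0; 0 0 -.001 0; 0 0 -.001 0; 0 0 -.001 0; 0 0 -.001 0'
```

```text
t: 5.62
tool_pos: [0.5491, -0.3533, 0.0419]
tool_rot: [1.713, 2.629, -0.002]
contact_force: [-2.5, 0.2, 8.1]
opening: 0.0001
grip_force: 4.0
t: 6.03
tool_pos: [0.549, -0.3531, 0.0393]
tool_rot: [1.714, 2.63, -0.002]
contact_force: [-1.9, -0.2, 8.5]
opening: 0.0001
grip_force: 4.0
```

```bash
python3 -m crank '0 0 -.001 0; 0 0 -.001 0; 0 0 -.001 0; 0 0 -.001 0; 0 0 0 0'
python3 -m crank '0 0 -.001 0; 0 0 -.001 0; 0 0 0 0; 0 0 0 0; 0 0 0 0'
```

```text
t: 6.45
tool_pos: [0.5489, -0.3529, 0.0371]
tool_rot: [1.714, 2.63, -0.002]
contact_force: [-2.3, -0.1, 7.2]
opening: -0.0002
grip_force: 3.8
t: 6.87
tool_pos: [0.5489, -0.3529, 0.0366]
tool_rot: [1.714, 2.63, -0.002]
contact_force: [-4.6, 1.6, 10.4]
opening: 0.0003
grip_force: 4.9
```

```bash
python3 -m crank '0 0 -.001 0; 0 0 -.001 0; 0 0 0 0; 0 0 0 0; 0 0 0 0'
```

```text
t: 7.28
tool_pos: [0.549, -0.3529, 0.0365]
tool_rot: [1.714, 2.631, -0.002]
contact_force: [-5.2, 2.0, 14.2]
opening: 0.0002
grip_force: 6.6
```

```bash
python3 -m crank '0 0 -.001 0; 0 0 -.001 0; 0 0 0 0; 0 0 0 0; 0 0 0 0'
python3 -m crank '0 0 .02 0; 0 0 .04 0; 0 0 .06 0; 0 0 .08 0; 0 0 .08 0' 
python3 -m crank '-.014 .02 .05 0; -.02 .028 .01 0; -.02 .028 .004 0; -.02 .028 0 0; -.02 .028 0 0' 80
python3 -m crank '0 0 0 0; 0 0 0 0; 0 0 0 0; 0 0 0 0; 0 0 0 0'
python3 - <<'E'
from h import *
c=snap("wrist","w3");cv2.imwrite("pics/w3.png",c['im'][:,:,::-1])
E
```

```text
t: 7.7
tool_pos: [0.549, -0.3529, 0.0363]
tool_rot: [1.714, 2.631, -0.002]
contact_force: [-6.4, 4.6, 17.5]
opening: -0.0004
grip_force: 8.4
t: 8.12
tool_pos: [0.5473, -0.351, 0.1718]
tool_rot: [-1.714, -2.63, -0.001]
contact_force: [0.6, -0.5, -0.2]
opening: -0.0003
grip_force: 0.0
t: 8.53
tool_pos: [0.5008, -0.2852, 0.2043]
tool_rot: [1.715, 2.631, 0.0]
contact_force: [1.0, 0.5, -0.4]
opening: 0.0605
grip_force: 0.0
t: 8.95
tool_pos: [0.5015, -0.2864, 0.2037]
tool_rot: [-1.716, -2.632, 0.0]
contact_force: [-0.6, -1.3, -0.1]
opening: 0.0684
grip_force: 0.0
```

View pics/w3.png

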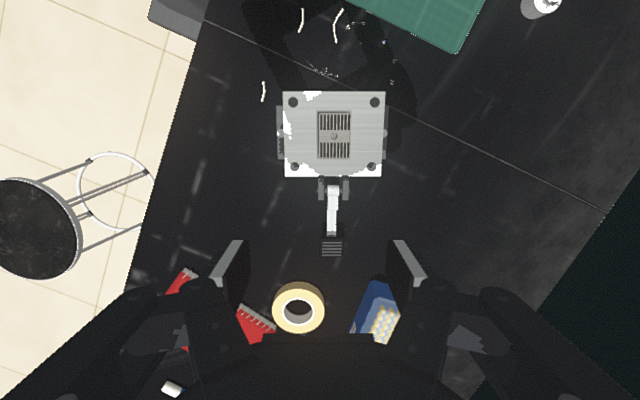

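The jaw appears raised at (317–351, 110–159). I check its height and position.

```bash
python3 - <<'E'
from h import *
c=load("pics/w3.npz")
vv,uu=np.mgrid[0:400,0:640];uv=np.c_[uu.ravel(),vv.ravel()].astype(float);o,r=ray(c,uv);W=(o+r*c['d'].ravel()[:,None]).reshape(400,640,3)
print(np.median(W[120:150,322:346,2]),np.median(W[100:105,320:350,2]))
p=blob(W[...,2]>.047,(310,95,360,170));print("jaw",len(p),rect(onplane(c,p,.0535)),p.min(0),p.max(0),p.mean(0))
E
```

```text
0.054490506841279845 0.041538919618845704
jaw 1374 [ 496.6 -237.    29.2   43.    23.9] [319. 113.] [349. 158.] [333.79621543 135.28093159]
```

The jaw stands 13.5 mm proud at (0.4966, -0.2370) with yaw 23.9°, and its size fits. I go in over it.

```bash
python3 -m crank '-.002 .02 -.05 0; -.002 .02 -.05 0; -.002 .02 -.05 0; -.002 .02 -.05 0; -.001 .018 -.04 0' 50
python3 -m crank '0 0 0 0; 0 0 0 0; 0 0 0 0; 0 0 0 0; 0 0 0 0'
python3 - <<'E'
from h import *
T=[ctrl.get_obs()]
c=snap("wrist","w4");cv2.imwrite("pics/w4.png",c['im'][100:,100:540,::-1]);T.append(ctrl.get_obs())
for t in T: print(t['tool_pos'],t['opening'])
E
```

```text
t: 9.42
tool_pos: [0.496, -0.2361, 0.0816]
tool_rot: [-1.715, -2.63, -0.0]
contact_force: [0.9, -0.2, -0.6]
opening: 0.0426
grip_force: 0.0
t: 9.83
tool_pos: [0.4979, -0.2381, 0.086]
tool_rot: [1.714, 2.628, -0.0]
contact_force: [-0.1, 0.2, -0.1]
opening: 0.0426
grip_force: 0.0
[ 0.49794032 -0.23808662  0.08596705] 0.042608411682325036
[ 0.49770562 -0.2378916   0.0856567 ] 0.04259185924560522
```

View pics/w4.png

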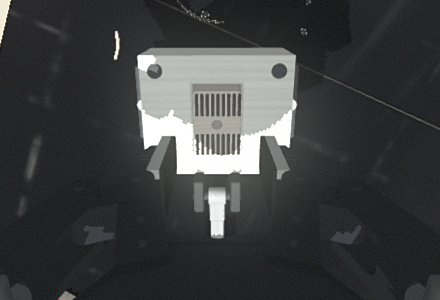

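The fingers' inner edges at crop (172) and (262) are centred on the jaw at 217. I descend, then close gently.

```bash
python3 -m crank '0 0 -.03 0; 0 0 -.026 0; 0 0 -.016 0; 0 0 -.01 0; 0 0 0 0'
python3 -m crank '0 0 -.003 0; 0 0 0 0; 0 0 0 0; 0 0 0 0; 0 0 0 0'
```

```text
t: 10.3
tool_pos: [0.4955, -0.2361, 0.041]
tool_rot: [-1.714, -2.629, 0.0]
contact_force: [-0.3, 0.2, -0.5]
opening: 0.0427
grip_force: 0.0
t: 10.72
tool_pos: [0.497, -0.2369, 0.0418]
tool_rot: [1.715, 2.631, -0.0]
contact_force: [-0.6, 0.1, -0.4]
opening: 0.0427
grip_force: 0.0
```

```bash
python3 -m crank '0 0 0 0; 0 0 0 0; 0 0 0 0; 0 0 0 0; 0 0 0 0' 0 50
python3 -m crank '0 0 0 0; 0 0 0 0; 0 0 0 0; 0 0 0 0; 0 0 0 0'
```

```text
t: 11.13
tool_pos: [0.4969, -0.2369, 0.0418]
tool_rot: [1.715, 2.632, -0.0]
contact_force: [-1.4, 0.7, 4.8]
opening: 0.0284
grip_force: 50.2
t: 11.55
tool_pos: [0.4969, -0.2369, 0.0417]
tool_rot: [1.715, 2.632, -0.0]
contact_force: [-1.3, 0.4, 5.6]
opening: 0.0282
grip_force: 50.4
```

```bash
python3 -m crank '0 0 .006 0; 0 0 .008 0; 0 0 .01 0; 0 0 .012 0; 0 0 .014 0'
python3 -m crank '0 0 .02 0; 0 0 .03 0; 0 0 .05 0; 0 0 .04 0; 0 0 .02 0'
python3 -m crank '0 0 0 0; 0 0 0 0; 0 0 0 0; 0 0 0 0; 0 0 0 0'
python3 - <<'E'
from h import *
c=snap("wrist","w5");cv2.imwrite("pics/w5.png",c['im'][:,:,::-1]);print(ctrl.get_obs()['tool_pos'])
E
```

```text
t: 11.97
tool_pos: [0.4963, -0.2365, 0.0664]
tool_rot: [-1.715, -2.631, -0.0]
contact_force: [0.4, -0.8, -1.0]
opening: 0.0282
grip_force: 49.7
t: 12.38
tool_pos: [0.4982, -0.2377, 0.1505]
tool_rot: [1.712, 2.627, -0.0]
contact_force: [0.2, 0.1, -1.1]
opening: 0.0285
grip_force: 49.7
t: 12.8
tool_pos: [0.4958, -0.2362, 0.1446]
tool_rot: [-1.714, -2.63, 0.0]
contact_force: [-0.4, -0.2, -1.2]
opening: 0.0286
grip_force: 49.7
[ 0.49597839 -0.23629016  0.14482867]
```

View pics/w5.png

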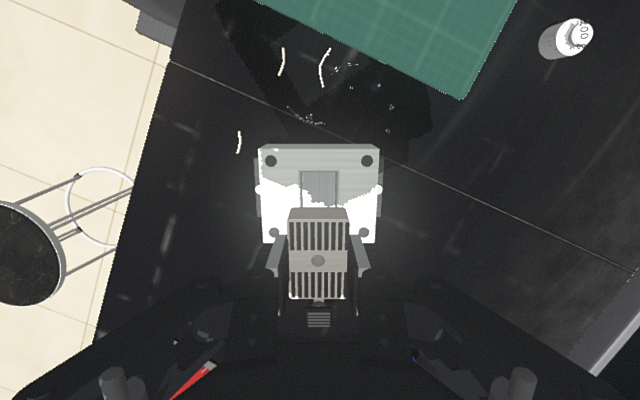

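The jaw is held level at (288–348, 208–300) and the pocket is empty. Next I carry it high to a viewing pose just short of the tray.

```bash
python3 -m crank '0 .02 .03 -.02; 0 .04 .03 -.03; 0 .07 .02 -.04; 0 .075 .02 -.04; 0 .075 0 -.04'
python3 -m crank '0 .075 0 -.04; 0 .075 0 -.04; 0 .07 0 -.03; 0 .05 0 -.023; 0 .042 0 0'
python3 -m crank '0 0 0 0; 0 0 0 0; 0 0 0 0; 0 0 0 0; 0 0 0 0'
python3 - <<'E'
from h import *
o=ctrl.get_obs();c=snap("wrist","w6");cv2.imwrite("pics/w6.png",cv2.resize(c['im'][50:250,220:440,::-1],None,fx=3,fy=3,interpolation=cv2.INTER_CUBIC));print(o['tool_pos'],ctrl.get_obs()['tool_pos'])
a=np.arctan2(o['tool_rot'][1],o['tool_rot'][0]);print("toolx yaw",np.degrees(2*a)%360)
E
```

```text
t: 13.27
tool_pos: [0.4975, -0.096, 0.1984]
tool_rot: [2.054, 2.373, 0.002]
contact_force: [1.1, -0.6, -0.5]
opening: 0.0288
grip_force: 49.7
t: 13.68
tool_pos: [0.496, 0.0614, 0.1957]
tool_rot: [-2.286, -2.154, 0.001]
contact_force: [-0.2, -0.9, -1.4]
opening: 0.0287
grip_force: 49.7
t: 14.1
tool_pos: [0.4967, 0.0583, 0.1962]
tool_rot: [-2.289, -2.152, 0.0]
contact_force: [-0.2, 0.2, -1.4]
opening: 0.0288
grip_force: 49.7
[0.49671178 0.0582731  0.19617709] [0.49674109 0.05831761 0.19622996]
toolx yaw 86.4532905882441
```

View pics/w6.png

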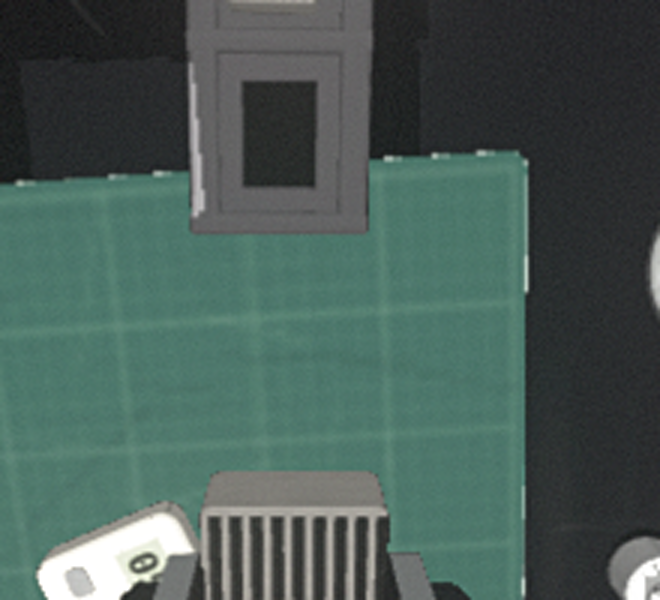

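The crop shows the tray's near edge from (190,233) to (368,233), the bay's inside at about (217–343, 52–213) and a dark floor patch at (243–317, 81–187). I measure these more finely, using the patch mask and the edges.

```bash
python3 - <<'E'
from h import *
c=load("pics/w6.npz")
f=lambda L:(np.array(L,float)+.5)/3-.5+[220,50]
def show(n,P):
    P=P*1000;print(n,P.mean(0).round(1),[np.linalg.norm(P[i]-P[i-1]).round(1) for i in range(4)],[np.degrees(np.arctan2(*(b-a)[1::-1])).round(1) for a,b in((P[0],P[1]),(P[3],P[2]),(P[2],P[1]),(P[3],P[0]))])
show("bay@6",onplane(c,f([(217,52),(342,52),(343,213),(219,213)]),.006))
show("bay@10",onplane(c,f([(217,52),(342,52),(343,213),(219,213)]),.010))
E=onplane(c,f([(190,220),(369,220),(189,40),(371,40)]),.01)*1000;print(E.round(1),np.linalg.norm(E[1]-E[0]),np.linalg.norm(E[3]-E[2]))
g=c['im'].max(2);p=blob(g<62,(292,70,335,118));show("patch",cv2.boxPoints(cv2.minAreaRect(onplane(c,p,.006)[:,:2].astype(np.float32))))
p=blob(abs(c['im'].astype(int).max(2)-c['im'].min(2))<14 & (g>62) if 0 else ((c['im'].max(2).astype(int)-c['im'].min(2)<22)&(g>70)&(g<140)),(280,20,346,131));P=onplane(c,p,.01);print("tray part",len(p),rect(P))
vv,uu=np.mgrid[0:400,0:640];uv=np.c_[uu.ravel(),vv.ravel()].astype(float);o,r=ray(c,uv);W=(o+r*c['d'].ravel()[:,None]).reshape(400,640,3)
print("z floor",np.median(W[80:110,303:323,2]),"wall",np.median(W[70:115,286:290,2]))
for row in (85,95,105): print(c['im'][row,280:348].mean(1).astype(int))
print(c['im'][55:132,313].mean(1).astype(int))
E
```

```text
bay@6 [496.6 145.6   6. ] [np.float64(54.4), np.float64(43.3), np.float64(54.4), np.float64(44.9)] [np.float64(-3.5), np.float64(-3.5), np.float64(87.6), np.float64(86.0)]
bay@10 [496.6 145.4  10. ] [np.float64(53.8), np.float64(42.8), np.float64(53.8), np.float64(44.4)] [np.float64(-3.5), np.float64(-3.5), np.float64(87.6), np.float64(86.0)]
[[462.4 118.2  10. ]
 [526.5 114.2  10. ]
 [467.5 178.   10. ]
 [529.6 174.2  10. ]] 64.21443013293133 62.175747959440294
patch [496.3 145.8] [np.float32(34.8), np.float32(25.2), np.float32(34.8), np.float32(25.2)] [np.float32(-4.3), np.float32(-4.3), np.float32(-94.3), np.float32(-94.3)]
tray part 4251 [497.3 164.  104.4  63.7  86.2]
z floor 0.008013166783554654 wall 0.011675657824257779
[ 42  36  50 129 172 127  97  98 100  98 100  98  88  99 100  99  99  98
 101  98  83  51  40  39  43  42  40  37  43  42  43  46  45  43  43  45
  44  41  44  41  43  45  42  41  43  69 100  99  99  98 100  99 100  86
  97  99  98  99  98 100  98 102  94  52  36  32  36  34]
[ 41  42  46 121 167 176 125  95  97 100  99  96  88  97 100 102  99 102
 100 101  87  55  41  41  44  42  41  42  43  43  42  42  36  43  40  39
  42  44  44  44  48  42  40  42  39  68  97 101 100  98  98  98 100  85
  99 102  98 102 100  97 101  99  91  44  33  34  32  31]
[ 44  38  34  78 150 176 180 120  96  97 101 104  91  82  95  99  98  97
  99 101  88  53  41  40  45  42  45  39  40  41  40  41  43  44  43  44
  40  41  41  42  42  40  42  42  43  86  98  97 102 100  99 101  85  90
  96 100 100 102  99 101 102  94  85 104  98 103 101 101]
[ 99 104  98 102  94 102 105 104 103 102  99  95  83  98 100 102 100 103
 100 105 102  92  53  42  44  45  41  45  41  39  43  41  44  44  42  40
  38  42  44  44  43  41  40  42  39  44  43  44  44  37  44  43  46  39
  46  41  45  77  98  98 100 100 100 101  96  90  95 104 100  98  99  99
  90  98 101  98 102]
```

The bay centre is at about (0.4964, 0.1456) with yaw about -3.7°, and the inner size of 43 × 54 mm fits. The tool's yaw already agrees to within 0.3°, so I move above the bay.

```bash
python3 -m crank '0 .03 0 0; 0 .05 0 0; 0 .05 -.02 0; 0 .03 -.04 0; 0 .0146 -.05 0'
python3 -m crank '0 0 -.06 0; 0 0 -.06 0; 0 0 -.05 0; 0 0 -.03 0; 0 0 -.016 0'
python3 -m crank '0 0 0 0; 0 0 0 0; 0 0 0 0; 0 0 0 0; 0 0 0 0'
python3 -m crank '0 0 0 0; 0 0 0 0; 0 0 0 0; 0 0 0 0; 0 0 0 0'
```

```text
t: 14.57
tool_pos: [0.4985, 0.1479, 0.1431]
tool_rot: [2.285, 2.152, 0.007]
contact_force: [0.3, -0.8, -1.9]
opening: 0.0288
grip_force: 49.7
t: 14.98
tool_pos: [0.4947, 0.1457, 0.0303]
tool_rot: [-2.286, -2.15, 0.006]
contact_force: [0.1, -0.8, -0.9]
opening: 0.0288
grip_force: 49.7
t: 15.4
tool_pos: [0.4979, 0.1467, 0.0349]
tool_rot: [2.286, 2.152, 0.004]
contact_force: [0.4, 0.4, -0.3]
opening: 0.0286
grip_force: 49.7
t: 15.82
tool_pos: [0.4966, 0.1466, 0.0333]
tool_rot: [2.287, 2.154, -0.0]
contact_force: [-0.2, -0.2, -1.2]
opening: 0.0289
grip_force: 49.7
```

```bash
python3 -m crank '0 -.002 -.007 0; 0 0 -.007 0; 0 0 -.007 0; 0 0 -.005 0; 0 0 -.004 0'
python3 -m crank '0 0 -.003 0; 0 0 -.002 0; 0 0 0 0; 0 0 0 0; 0 0 0 0'
```

```text
t: 16.23
tool_pos: [0.4963, 0.1455, 0.0176]
tool_rot: [-2.287, -2.153, 0.001]
contact_force: [0.2, -0.2, -0.8]
opening: 0.0286
grip_force: 49.7
t: 16.65
tool_pos: [0.4968, 0.1456, 0.016]
tool_rot: [2.287, 2.153, 0.0]
contact_force: [0.6, 0.8, -1.1]
opening: 0.0287
grip_force: 49.7
```

```bash
python3 -m crank '0 0 -.002 0; 0 0 -.001 0; 0 0 0 0; 0 0 0 0; 0 0 0 0'
python3 -m crank '0 0 -.001 0; 0 0 -.001 0; 0 0 0 0; 0 0 0 0; 0 0 0 0'
```

```text
t: 17.07
tool_pos: [0.4966, 0.1456, 0.0143]
tool_rot: [-2.287, -2.153, 0.0]
contact_force: [0.0, -0.1, -0.6]
opening: 0.0284
grip_force: 49.7
t: 17.48
tool_pos: [0.4967, 0.1456, 0.0134]
tool_rot: [2.287, 2.153, 0.0]
contact_force: [-0.4, 0.3, -0.7]
opening: 0.0282
grip_force: 49.8
```

```bash
python3 -m crank '0 0 -.001 0; 0 0 -.001 0; 0 0 0 0; 0 0 0 0; 0 0 0 0'
```

```text
t: 17.9
tool_pos: [0.4968, 0.1456, 0.0134]
tool_rot: [-2.287, -2.153, 0.001]
contact_force: [-3.9, -1.3, 7.4]
opening: 0.0283
grip_force: 50.7
```

Contact is exactly at the expected height. I release, rise and look.

```bash
python3 -m crank '0 0 .001 0; 0 0 0 0; 0 0 0 0; 0 0 0 0; 0 0 0 0' 48
python3 -m crank '0 0 0 0; 0 0 0 0; 0 0 .01 0; 0 0 .02 0; 0 0 .04 0'
python3 -m crank '0 0 .06 0; 0 0 .08 0; 0 -.06 .08 0; 0 -.08 .02 0; 0 -.06 0 0'
python3 -m crank '0 0 0 0; 0 0 0 0; 0 0 0 0; 0 0 0 0; 0 0 0 0'
python3 - <<'E'
from h import *
c=snap("wrist","w7");cv2.imwrite("pics/w7.png",c['im'][:,:,::-1])
E
```

```text
t: 18.32
tool_pos: [0.4966, 0.1455, 0.0126]
tool_rot: [-2.287, -2.153, 0.0]
contact_force: [0.1, -0.6, -0.3]
opening: 0.0414
grip_force: 0.0
t: 18.73
tool_pos: [0.4948, 0.1453, 0.0466]
tool_rot: [-2.285, -2.152, 0.006]
contact_force: [-0.2, 0.9, -0.7]
opening: 0.0409
grip_force: 0.0
t: 19.15
tool_pos: [0.4996, 0.0492, 0.1678]
tool_rot: [2.28, 2.15, 0.011]
contact_force: [1.0, -0.0, 0.3]
opening: 0.0411
grip_force: 0.0
t: 19.57
tool_pos: [0.4964, 0.0515, 0.1608]
tool_rot: [-2.285, -2.155, 0.001]
contact_force: [-0.6, -0.0, 0.2]
opening: 0.0411
grip_force: 0.0
```

View pics/w7.png

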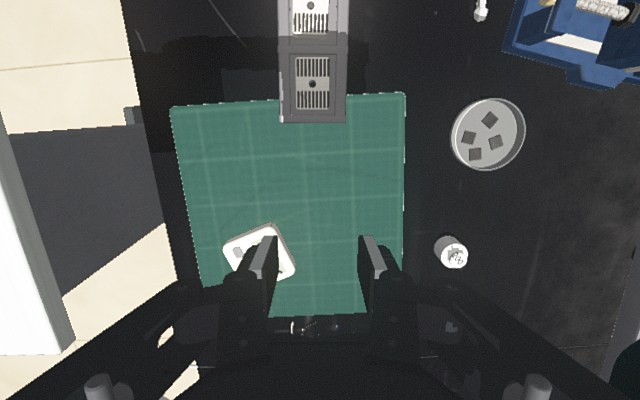

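The jaw lies serrations up at (312,82), square and centred in the bay. The mate (311,8), timer (260,252) and weight (453,252) are undisturbed, and the gripper is clear of everything. I check quickly by number and hand in.

```bash
python3 - <<'E'
from h import *
c=load("pics/w7.npz")
vv,uu=np.mgrid[0:400,0:640];uv=np.c_[uu.ravel(),vv.ravel()].astype(float);o,r=ray(c,uv);W=(o+r*c['d'].ravel()[:,None]).reshape(400,640,3)
p=blob(W[...,2]>.019,(284,42,342,118));R=rect(onplane(c,p,.025));print(len(p),R,np.median(W[60:105,302:322,2]))
if abs(R[0]-496.5)<4 and abs(R[1]-145.6)<4: print(ctrl.finish_job())
E
```

```text
1734 [496.4 146.   43.7  30.4  85.6] 0.026014581086861083
the job is handed in; nothing more can be done
None
```

The job is handed in at about 20 s of the 51 s allowed: I pressed the lever to its stop at about 18 N, lifted the jaw straight out and laid it serrated face up in the empty bay, within about 0.5 mm and 1° of square; the mate, timer and weight showed no sign of having moved.

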